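# Unclamp a gauge block and show it to the inspection camera

## Robot

A 6-joint arm with a two-finger parallel gripper is mounted at the origin on a cart in front of the work surface, level with it; the furniture and walls round the work are solid. World frame = base frame: x ahead of the robot, y to its left, z up, the work surface at z = 0. Lengths are in mm, angles in rad, forces in N, time in s.
With the tool pointing down it reaches from about 275 to 1000 mm from the base axis. Payload 8.4 kg.
Tool frame: the origin (TCP) lies midway between the tips of the shut fingers; the grasp point (between the pads) lies 19 mm behind it; z points along the fingers, y is the direction in which the jaws open and shut (so a half turn about z gives the same grasp; the last joint's range is limited). The gripper opens to 85 mm and grips with 20 to 120 N. Pads are 22 mm wide; open, the fingers measure 114 mm over their backs; the gripper's body (76 mm by 85 mm) begins 54 mm behind the grasp point. The pads swing forward as they close: fully open they stand 13 mm farther back than shut.
Start: joints at [-1.132, 0.353, 1.633, -0, 1.155, -0.002], TCP at [266.663, -565.26, 231.281] pointing down, gripper open.
Joint ranges: [-2.63, 2.63], [-0.92, 2.1], [0.06, 2.66], [-1.3, 4.44], [0, 2.69], [-3.02, 3.02]. Speed limits (rad/s): [2.22, 2.22, 2.79, 3.14, 3.14, 3.14].

## Interface

Orientations are given as [roll, pitch, yaw] about the fixed x, y, z axes, in that order (R = Rz(yaw) Ry(pitch) Rx(roll)).
In Python, from rig import * gives the robot as it stands.
- The arm moves only by the tool play_rows, never from a script. Its argument "moves" is a list of rows, each a list of 3 entries, a list of its own where there are three numbers: the shift along the tool's x, y, z in m, then the turn, a rotation vector about the tool's x, y, z in rad, then the opening in per cent of the stroke, from 0 (shut) to 100 (fully open). In form: [[[x, y, z], [rx, ry, rz], fingers], ...]. A call has 1 to 20 rows; each row shifts and turns the commanded pose from where the row before left it, along the tool's axes as they then stand; what a row does not reach is not made up. A row lasts 1/10 s, in which the tool goes at most 50 mm and 8.59 degrees, less where a joint would pass 70% of its speed; a pose out of reach is approached as far as the arm can. A call is refused whole if a number of a shift passes 0.05 or a number of a turn 0.15, either way. A call with a gripper value outside its range is refused whole. The fingers move at their own pace and stop on an object; "squeeze" is the grip in N (left out, the last holds). Time passes only in rows, so rows that do not move let the fingers close. It gives the time, the measured TCP pose, the force and the opening at its end, in the units of the state.
- sense(): the state, without advancing time (a new reading comes with each control period).
- grab_frame(name): name is "scene" or "top" or "wrist"; returns a dict with "pixels" (480x640x3 uint8, red, green, blue), "intrinsics" (3x3 intrinsics, pixels), "R" (3x3) and "t" (3): a world point X has camera coordinates R X + t. Camera axes: x right, y down, z forward; pixel columns grow to the right and rows downward; lengths in mm; the calibration is good to about 2 mm. A picture is of the moment at which its call begins. There is no depth.
- sign_off(): hands the job in, once; it reports no verdict.
The state is a dict: "clock": time; "qpos": joint angles; "qvel": joint speeds; "joint_efforts": joint torques, N m; "eef_pos": TCP position; "tcp_rot": TCP orientation; "contact_force": force on the tool from outside, world axes, zero at the start; "wrist_torque": the same for the moment, N m; "opening": opening from 0.0 (shut) to 1.0 (fully open).
Only numpy, scipy, OpenCV 4.12 (cv2) and the standard library are available. Lean on these libraries where they do the work, as an engineer would, in place of code of your own. Each camera call takes 0.05 s, during which the arm holds its last target. There are 200 camera calls.

## Task

The gauge block is held down in its fixture by a swing clamp: turn the clamp's knob anticlockwise all the way to its stop and leave it there, then take the block out and present it to the inspection camera, centred on the lens axis at the camera's working distance, with one broad face square to the lens and the block's top edge up in the picture. Do not touch the camera or its stand and leave the other things on the bench where they are. The program finishes while the gripper is still holding the block there, quite still and touching nothing else.

Things in the scene. Friction and masses are not known exactly. Their poses are not given: they have to be found in the camera images.
- fixture: Aluminium plate 10 mm thick (x -120 to +30, y -50 to +50). Origin on the bench below the centre of the nest, z up. Nest: pocket 5 mm deep, floor 5 mm above the bench, 1 mm play, long along y. The clamp's pivot post is at x = -62, y = 0 mm, on the robot's side of the block. Corner screw heads stand 4 mm above the plate; a stop pin near x = -67, y = +32 mm (top 43 mm above the bench) marks open.
- knob_grip (a point): Grip point of the clamp's black knob, on its vertical axis, 63 mm above the bench. Knob: upright bar 36 mm long, 14 mm thick (grip across this), 51 to 74 mm above the bench, on a 32 mm round collar, in line with the steel arm below it (16 mm wide, 37 to 43 mm above the bench, reach 80 mm from the axis). It turns with the knob: bar and arm point along this point's x axis turned by -0.2 rad about z.
- clamp (a joint): Turn of knob and arm, rad, growing anticlockwise seen from above. Starts between 0.05 and 0.4 with the arm over the block (at 0.2 the arm points from the pivot along the fixture's +x) and ends at the open stop, 1.55, with the arm swung clear. Friction about 0.04 N m: stays where it is left.
- block_center (a point): Centre (half-way up) of the gauge block, a plain steel slab 9 x 35 x 30 mm, 0.07 to 0.14 kg. x: across the 9 mm, normal to the broad faces; y: along the 35 mm; z: up along the 30 mm. It starts upright in the nest, centre 20 mm, top 35 mm above the bench, axes along the fixture's, clamp arm 2 mm above it. Grip it by its narrow ends (across the 35 mm) so that the broad faces stay free.
- camera_stand: Fixed stand of the inspection camera: 100 x 100 x 14 mm grey foot, 20 mm steel post, top 334 mm above the bench. Origin: bottom centre of the foot, z up. The camera on it faces the stand's -x direction (roughly towards the robot) and looks 30 degrees downward.
- lens_front (a point): Middle of the front glass of the camera's lens (barrel 38 mm wide), at x = -82, y = 0, z = +242 mm in the stand's frame. Axes as for view_point.
- view_point (a point): Point in mid-air on the lens axis at the working distance, 130 mm before the front glass; in the stand's frame x = -195, y = 0, z = +178 mm. x: along the lens axis towards the camera, 30 degrees above level; y: level, across the picture; z: up in the picture, leaning 30 degrees from vertical away from the camera. A presented block has its centre here, x along this x (either way), z along this z.
- tape_roll: Bystander: roll of masking tape, 57 mm across, 19 mm high, lying flat; origin bottom centre.
- loupe: Bystander: black standing loupe, 37 mm across, 40 mm high; origin bottom centre.
- lens_cap: Bystander: flat round black cap, 40 mm across, 11 mm high; origin bottom centre.

How it is judged:
By the outcome, as a careful person would: the job done as asked, in the order asked, and still so for the second after the job is handed in, while the arm keeps its last pose, push and grip.
It also fails if it takes over 58 s, if anything falls off the work surface, if the arm or the gripper's body presses on something with over 40 N, if the wrist force passes 120 N, or if a joint passes its speed limit or range.

## Working session

There is one attempt and no reset: what is moved stays moved. The work goes in short steps, Python scripts to look and compute and a tool call to move; the robot and the scene stay as the last step left them, time stands still between calls to the robot, and variables do not carry over. Pictures are saved under pics/ and viewed, about 8 in all and at most 12, crops included, and the job is handed in when it is done.

Besides the shell and the picture viewer there is one more tool, called after "Emit:" as name(argument=value, ...), one argument or row to a line, values as JSON. play_rows: Moves the arm, as the interface text tells. Its arguments: {"type":"object","properties":{"moves":{"type":"array"},"squeeze":{"type":"number"}},"required":["moves"]}

```bash
mkdir -p pics; ls
python3 - <<'E'
from rig import *
import cv2,numpy as np,pickle
s=sense(); print(s)
for n in("scene","top"):
    f=grab_frame(n); pickle.dump(f,open(n+'.pkl','wb'))
    cv2.imwrite(f'pics/{n}0.png',f['pixels'][:,:,::-1]); print(n,f['intrinsics'],f['R'],f['t'])
E
```

```text
pics
{'clock': 0.0, 'qpos': array([-1.13242106e+00,  3.53649737e-01,  1.63414055e+00,  1.16619470e-05,
        1.15521704e+00, -2.36468469e-03]), 'qvel': array([ 0.00115363,  0.00059899, -0.000638  ,  0.0008761 , -0.00050311,
       -0.00043418]), 'joint_efforts': array([ 4.04086040e-04, -6.05252409e+01, -3.42065227e+01, -9.90897365e-05,
        9.48579371e-03,  3.13968030e-05]), 'eef_pos': array([ 266.44751202, -564.82167738,  230.55795344]), 'tcp_rot': array([-3.14017801e+00, -1.40078607e-05,  4.40735222e-01]), 'contact_force': array([ 0.06832359, -0.06921569,  1.05989048]), 'wrist_torque': array([-0.00764133,  0.00213117,  0.0027743 ]), 'opening': 1.0049923289831801}
scene [[588.58464625   0.         313.93941277]
 [  0.         588.58464625 241.55544794]
 [  0.           0.           1.        ]] [[-0.72031374 -0.69364651 -0.00162616]
 [-0.53316225  0.55515628 -0.63838822]
 [ 0.44371853 -0.4589728  -0.76971283]] [414.94865757 484.74093913 854.08210291]
top [[473.63512641   0.         316.89113927]
 [  0.         473.63512641 244.46110998]
 [  0.           0.           1.        ]] [[ 0.02546354 -0.99939864  0.02353637]
 [-0.99528421 -0.02754909 -0.09300749]
 [ 0.09359996 -0.02105707 -0.99538718]] [ -92.14314572  660.24968898 1008.50348509]
```

View pics/scene0.png

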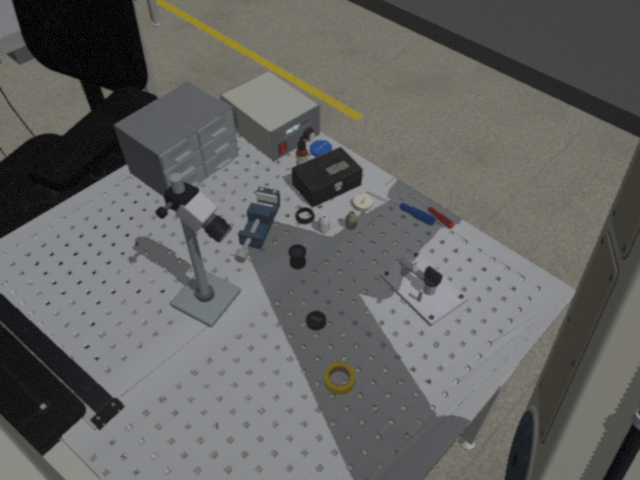

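View pics/top0.png

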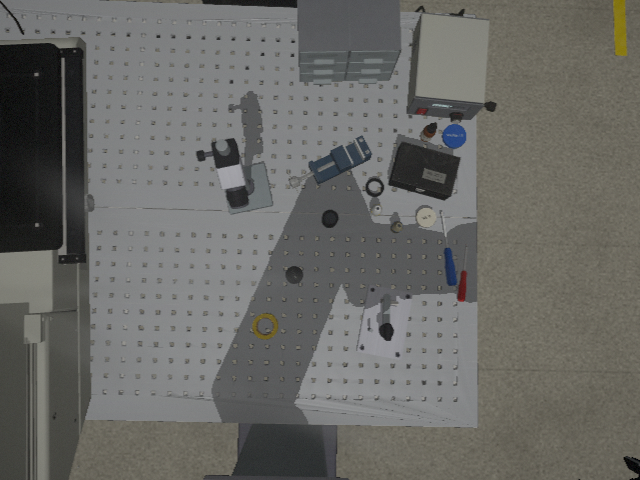

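The scene view shows the camera stand at about (205,295) and the fixture at about (430,290). In the top view the stand is near (250,187) and the fixture near (383,325). I'll enlarge both.

Run:
```python
import cv2,numpy as np,pickle
T=pickle.load(open('top.pkl','rb'))['pixels'];S=pickle.load(open('scene.pkl','rb'))['pixels']
def c(I,u,v,w=80,h=60,k=5):
    return cv2.resize(I[v:v+h*1,u:u+w],None,fx=k,fy=k,interpolation=cv2.INTER_CUBIC)
a=np.vstack([np.hstack([c(T,345,285,80,80),c(S,380,245,80,80)]),np.hstack([c(T,190,130,100,80,4)[:200*2],c(S,150,170,100,160,4)[240:]])[:0] if 0 else np.zeros((0,800,3),np.uint8)])
cv2.imwrite('pics/fix.png',a[:,:,::-1])
b=np.hstack([c(T,190,130,100,100,4),c(S,150,170,100,160,4)[:0]]) if 0 else np.hstack([np.pad(c(T,190,130,100,100,4),((0,200),(0,0),(0,0))),c(S,150,170,100,150,4)])
cv2.imwrite('pics/stand.png',b[:,:,::-1])
```

```text
(no output)
```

View pics/fix.png

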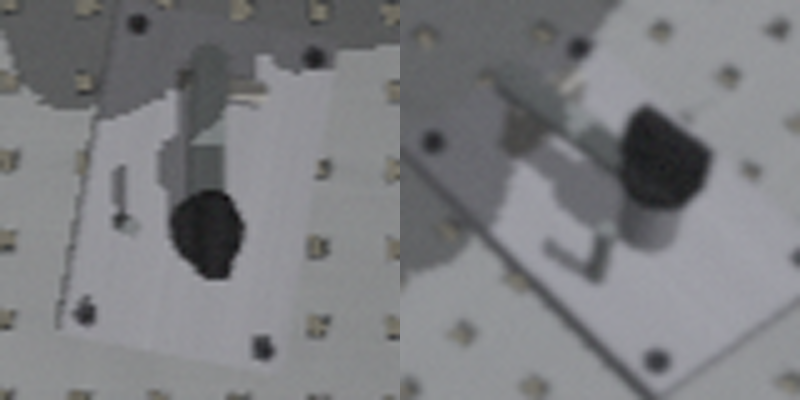

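View pics/stand.png

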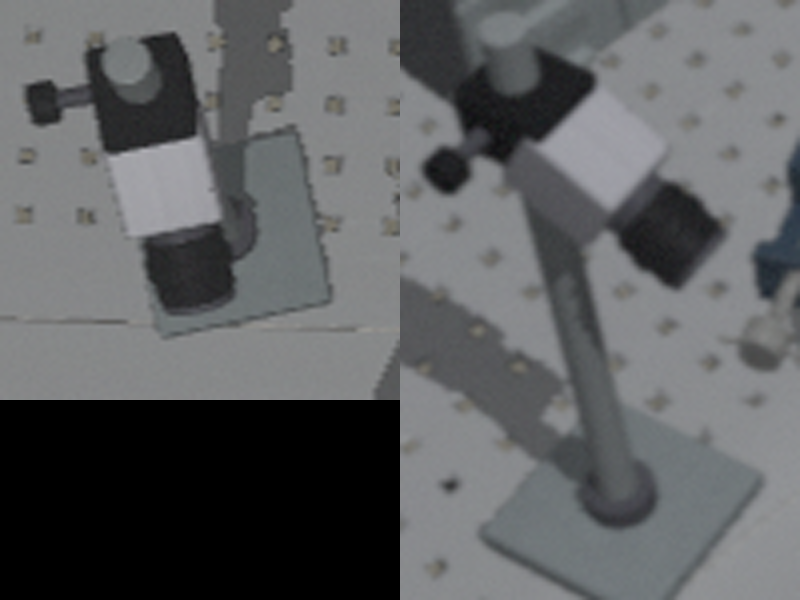

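The crops show the four screws, the knob with the arm over the block, the pin, the foot corners and the post top. I'll fit both poses to these picks.

```bash
cat > h.py <<'E'
import numpy as np,pickle,cv2
from scipy.optimize import least_squares
from scipy.spatial.transform import Rotation as Ro
def proj(f,X):
    c=np.atleast_2d(X)@f['R'].T+f['t']; p=c@f['intrinsics'].T; return p[:,:2]/p[:,2:]
def back(f,uv,z):
    d=f['R'].T@np.linalg.inv(f['intrinsics'])@np.array([*uv,1.]); o=-f['R'].T@f['t']; return o+d*(z-o[2])/d[2]
def P(p,X): # pose x,y,yaw
    c,s=np.cos(p[2]),np.sin(p[2]); X=np.atleast_2d(X)
    return np.c_[p[0]+c*X[:,0]-s*X[:,1],p[1]+s*X[:,0]+c*X[:,1],X[:,2]]
E
python3 - <<'E'
from h import *
T=pickle.load(open('top.pkl','rb'));S=pickle.load(open('scene.pkl','rb'))
t5=lambda a:np.array([(345+x/5-.4,285+y/5-.4) for x,y in a]); s5=lambda a:np.array([(380+(x-400)/5-.4,245+y/5-.4) for x,y in a])
t4=lambda a:np.array([(190+x/4-.4,130+y/4-.4) for x,y in a]); s4=lambda a:np.array([(150+(x-400)/4-.4,170+y/4-.4) for x,y in a])
st=t5([(138,23),(315,58),(85,313),(262,348)]); ss=s5([(578,47),(432,142),(656,360),(799,258)])
for a in st: print('top screw',back(T,a,13).round(1))
for a in ss: print('scn screw',back(S,a,13).round(1))
# order FL(+x,+y) FR(+x,-y) BL BR ; scene: FR, FL, BL, BR
def scr(dx,dy): return np.array([[-45+dx,dy,13],[-45+dx,-dy,13],[-45-dx,dy,13],[-45-dx,-dy,13]])
def r(p,sep=0):
    X=P(p,scr(p[3],p[4]));pin=P(p,[[-67,32,43]])
    a=(proj(T,X)-st); b=(proj(S,X[[1,0,2,3]])-ss)
    if sep==1:return a.ravel()
    if sep==2:return b.ravel()
    return np.r_[a.ravel(),b.ravel()]
for sep in(0,1,2):
    o=least_squares(r,[430,-150,0,65,40],args=(sep,)); print('fixture',o.x.round(3),'rms',np.sqrt(np.mean(o.fun**2)).round(2)); 
    if sep==0:F=o.x;print(o.fun.round(2))
print('pin pred',((proj(T,P(F,[[-67,32,43]]))-[345,285])*5).round(),((proj(S,P(F,[[-67,32,43]]))-[380,245])*5+[400,0]).round())
# clamp
for f,name,ox,k,add,tip,kn in((T,'top',(345,285),5,0,(208,48),(208,232)),(S,'scn',(380,245),5,400,(497,72),None)):
    u=np.array([ox[0]+(tip[0]-add)/k-.4,ox[1]+tip[1]/k-.4]); w=back(f,u,41); pv=P(F,[[-62,0,41]])[0]
    print(name,'tip',w.round(1),'pivot',pv.round(1),'reach',np.hypot(*(w-pv)[:2]).round(1),'q',np.arctan2(*(w-pv)[1::-1])-F[2]+.2)
print('bar ctr pred top',((proj(T,P(F,[[-62,0,74]]))-[345,285])*5).round())
# stand
tp=t4([(297,126),(330,298),(165,336),(127,62)]); sp=s4([(762,477),(482,530),(512,28)])
tX=np.array([[50,-50,14],[-50,-50,14],[-50,50,14],[0,0,334.]]); sX=np.array([[-50,-50,14],[-50,50,14],[0,0,334.]])
for a,z in zip(tp,tX[:,2]):print('t',back(T,a,z).round(1))
for a,z in zip(sp,sX[:,2]):print('s',back(S,a,z).round(1))
def q(p): return np.r_[(proj(T,P(p,tX))-tp).ravel(),(proj(S,P(p,sX))-sp).ravel()]
o=least_squares(q,[700,150,.1],loss='soft_l1'); print('stand',o.x.round(3),o.fun.round(2))
G=o.x; L=P(G,[[-82,0,242],[-195,0,178]]);print('lens,view',L.round(1))
print('lens pred top',((proj(T,L)-[190,130])*4).round().tolist(),'scn',((proj(S,L)-[150,170])*4+[400,0]).round().tolist())
E
```

```text
top screw [ 567.8 -200.5   13. ]
top screw [ 554.3 -279.6   13. ]
top screw [ 440.3 -179.    13. ]
top screw [ 427.  -257.2   13. ]
scn screw [ 554.2 -279.5   13. ]
scn screw [ 566.6 -199.8   13. ]
scn screw [ 439.3 -178.9   13. ]
scn screw [ 427.2 -255.5   13. ]
fixture [ 5.41448e+02 -2.36353e+02 -1.69000e-01  6.45840e+01  3.96660e+01] rms 0.28
[ 0.04  0.16 -0.39  0.09 -0.08  0.1  -0.09  0.1  -0.16  0.26 -0.06 -0.44
 -0.39 -0.23  0.63 -0.33]
fixture [ 5.41692e+02 -2.36680e+02 -1.70000e-01  6.46350e+01  3.99130e+01] rms 0.08
fixture [ 5.41174e+02 -2.35924e+02 -1.69000e-01  6.44950e+01  3.93990e+01] rms 0.32
pin pred [[127. 224.]] [[601. 228.]]
top tip [ 557.7 -227.1   41. ] pivot [ 480.3 -225.9   41. ] reach 77.4 q 0.3544364431532018
scn tip [ 558.7 -226.8   41. ] pivot [ 480.3 -225.9   41. ] reach 78.4 q 0.35850916211885053
bar ctr pred top [[214. 234.]]
t [850.5  50.   14. ]
t [752.4  28.   14. ]
t [728.2 119.4  14. ]
t [787.4  86.7 334. ]
s [749.   30.4  14. ]
s [823.5 145.4  14. ]
s [785.2  84.8 334. ]
stand [788.784  86.901 176.156] [ 0.26  0.75  0.46  0.52 -2.23 -0.36 -0.1  -0.85  0.57 -1.69 39.68 22.35
 -2.55 -0.44]
lens,view [[708.9  68.5 242. ]
 [598.8  43.1 178. ]]
lens pred top [[196.0, 299.0], [260.0, 557.0]] scn [[700.0, 262.0], [942.0, 472.0]]
```

I mislabelled one foot corner: the scene's left corner is (+50,+50). I'll refit with that and work out the hover move over the knob.

```bash
cat >> h.py <<'E'
def RT(r): return Ro.from_euler('xyz',r)
def delta(s,pos,rot): # tool-frame shift (mm) and rotvec to target
    R=RT(s['tcp_rot']); d=R.inv().apply(np.array(pos)-s['eef_pos']); w=(R.inv()*(rot if isinstance(rot,Ro) else RT(rot))).as_rotvec()
    return d.round(1),w.round(3)
E
python3 - <<'E'
from h import *
from rig import *
T=pickle.load(open('top.pkl','rb'));S=pickle.load(open('scene.pkl','rb'))
t4=lambda a:np.array([(190+x/4-.4,130+y/4-.4) for x,y in a]); s4=lambda a:np.array([(150+(x-400)/4-.4,170+y/4-.4) for x,y in a])
tp=t4([(297,126),(330,298),(165,336),(127,62)]); sp=s4([(762,477),(482,530),(512,28)])
tX=np.array([[50,-50,14],[-50,-50,14],[-50,50,14],[0,0,334.]]); sX=np.array([[-50,-50,14],[50,50,14],[0,0,334.]])
def q(p,m=3): return np.r_[(proj(T,P(p,tX))-tp).ravel()*(m&1),(proj(S,P(p,sX))-sp).ravel()*(m>>1)]
for m in(1,2,3):
    o=least_squares(q,[788,87,.2],args=(m,)); print('stand',m,o.x.round(3),o.fun.round(2)); L=P(o.x,[[-82,0,242],[-195,0,178]]);print('lens,view',L.round(1).tolist())
print(delta(sense(),[500,-228,200],[np.pi,0,-.013]))
E
```

```text
stand 1 [7.88297e+02 8.63890e+01 2.58000e-01] [-0.35  0.44  1.22 -0.09 -1.18  0.4   0.22 -0.54  0.   -0.   -0.    0.
 -0.   -0.  ]
lens,view [[709.0, 65.5, 242.0], [599.7, 36.6, 178.0]]
stand 2 [7.8575e+02 8.6480e+01 2.1000e-01] [ 0.    0.    0.    0.   -0.    0.    0.    0.    1.85 -0.48 -0.41 -0.09
 -1.11  0.38]
lens,view [[705.6, 69.4, 242.0], [595.0, 45.8, 178.0]]
stand 3 [7.87414e+02 8.61730e+01 2.42000e-01] [ 0.14  1.08  1.04  0.71 -1.51  0.53  0.33  0.01  1.21 -1.97 -0.7   0.27
 -1.62 -0.25]
lens,view [[707.8, 66.5, 242.0], [598.1, 39.4, 178.0]]
(array([ 354.9, -205. ,   30.9]), array([-0.001,  0.   ,  0.454]))
```

Emit:
play_rows(
  moves=[
    [[0.0355, -0.0205, 0.003], [0, 0, 0], 100],
    [[0.0355, -0.0205, 0.003], [0, 0, 0], 100],
    [[0.0355, -0.0205, 0.003], [0, 0, 0], 100],
    [[0.0355, -0.0205, 0.003], [0, 0, 0], 100],
    [[0.0355, -0.0205, 0.003], [0, 0, 0], 100],
    [[0.0355, -0.0205, 0.003], [0, 0, 0], 100],
    [[0.0355, -0.0205, 0.003], [0, 0, 0], 100],
    [[0.0355, -0.0205, 0.003], [0, 0, 0], 100],
    [[0.0355, -0.0205, 0.003], [0, 0, 0], 100],
    [[0.0355, -0.0205, 0.003], [0, 0, 0], 100],
    [[0, 0, 0], [0, 0, 0.14], 100],
    [[0, 0, 0], [0, 0, 0.14], 100],
    [[0, 0, 0], [0, 0, 0.14], 100],
    [[0, 0, 0], [0, 0, 0.034], 100],
    [[0, 0, 0], [0, 0, 0], 100],
    [[0, 0, 0], [0, 0, 0], 100],
    [[0, 0, 0], [0, 0, 0], 100],
  ],
)

```text
clock: 1.8
eef_pos: [500.1, -228.4, 201.2]
tcp_rot: [-3.141, 0.0, -0.012]
contact_force: [-0.4, 1.0, 0.2]
opening: 1.0
```

Run:
```python
from h import *
from rig import *
s=sense(); print(s['eef_pos'],s['tcp_rot'],s['qpos'])
f=grab_frame('wrist');pickle.dump(f,open('w1.pkl','wb'));cv2.imwrite('pics/w1.png',f['pixels'][:,:,::-1])
F=[541.45,-236.35,-.169]
print(proj(f,P(F,[[-62,0,74],[0,0,35],[-67,32,43],[19.6,39.7,13],[-109.6,-39.7,13]])).round(), -f['R'].T@f['t'])
```

```text
[ 500.14833322 -228.40229009  201.1756192 ] [-3.14148087e+00  2.11130865e-04 -1.22712761e-02] [-4.31124331e-01  2.69135538e-01  1.82516163e+00  1.87662711e-05
  1.04753384e+00  1.15193390e+00]
[[315. 255.]
 [326. 176.]
 [280. 245.]
 [287. 146.]
 [346. 286.]] [ 566.84066669 -228.19337592  342.74639631]
```

View pics/w1.png

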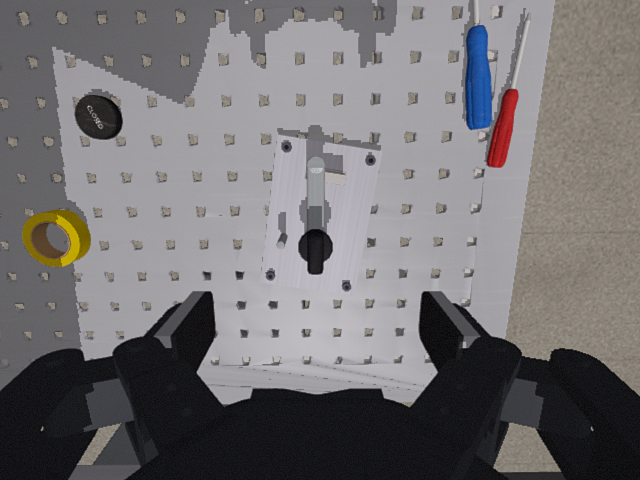

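The wrist view agrees with the fit to about a pixel: screws at (287,147) and (346,286), bar at (315,255), and the arm in line with the tool's x. I'll descend onto the knob with the tips just above the collar.

Emit:
play_rows(
  moves=[
    [[-0.01, -0.00125, 0.02], [0, 0, 0], 60],
    [[-0.01, -0.00125, 0.02], [0, 0, 0], 60],
    [[0, 0, 0.03], [0, 0, 0], 60],
    [[0, 0, 0.03], [0, 0, 0], 60],
    [[0, 0, 0.02], [0, 0, 0], 60],
    [[0, 0, 0.015], [0, 0, 0], 60],
    [[0, 0, 0.012], [0, 0, 0], 60],
    [[0, 0, 0], [0, 0, 0], 60],
    [[0, 0, 0], [0, 0, 0], 60],
  ],
  squeeze=25,
)

```text
clock: 2.75
eef_pos: [480.5, -225.7, 54.5]
tcp_rot: [-3.142, -0.0, -0.013]
contact_force: [0.3, 0.2, 0.1]
opening: 0.605
```

Emit:
play_rows(
  moves=[
    [[0, 0, 0], [0, 0, 0], 30],
    [[0, 0, 0], [0, 0, 0], 5],
    [[0, 0, 0], [0, 0, 0], 5],
    [[0, 0, 0], [0, 0, 0], 5],
    [[0, 0, 0], [0, 0, 0], 5],
    [[0, 0, 0], [0, 0, 0], 5],
    [[0, 0, 0], [0, 0, 0], 5],
    [[0, 0, 0], [0, 0, 0], 5],
  ],
)

```text
clock: 3.55
eef_pos: [480.9, -226.6, 55.2]
tcp_rot: [3.14, -0.001, -0.013]
contact_force: [-1.5, -4.7, 4.3]
opening: 0.161
```

Run:
```python
from rig import *
s=sense(); print(s)
```

```text
{'clock': 3.55, 'qpos': array([-4.42655083e-01,  4.47854131e-01,  1.96656072e+00, -1.33076980e-03,
        7.25140289e-01,  1.14192664e+00]), 'qvel': array([-0.00049119, -0.00074518, -0.00119684,  0.00164252,  0.00140695,
       -0.00126141]), 'joint_efforts': array([ 2.73138307e+00, -5.33433902e+01, -2.13122571e+01,  1.08958360e+00,
        5.13081998e-02,  3.53701052e-02]), 'eef_pos': array([ 480.87085195, -226.62105545,   55.21669827]), 'tcp_rot': array([ 3.13994102e+00, -1.48471696e-03, -1.27891145e-02]), 'contact_force': array([-1.54341009, -4.70374475,  4.27497594]), 'wrist_torque': array([-0.67586657,  0.35918533,  0.01873059]), 'opening': 0.16073261536387298}
```

Gripped: the opening is 13.7 mm, which matches the 14 mm bar. Turning anticlockwise, which is minus about tool z.

Emit:
play_rows(
  moves=[
    [[0, 0, 0], [0, 0, -0.06], 5],
    [[0, 0, 0], [0, 0, -0.1], 5],
    [[0, 0, 0], [0, 0, -0.1], 5],
    [[0, 0, 0], [0, 0, -0.1], 5],
    [[0, 0, 0], [0, 0, -0.1], 5],
    [[0, 0, 0], [0, 0, -0.1], 5],
    [[0, 0, 0], [0, 0, -0.1], 5],
    [[0, 0, 0], [0, 0, -0.1], 5],
    [[0, 0, 0], [0, 0, -0.1], 5],
    [[0, 0, 0], [0, 0, -0.1], 5],
    [[0, 0, 0], [0, 0, -0.1], 5],
    [[0, 0, 0], [0, 0, -0.06], 5],
    [[0, 0, 0], [0, 0, 0], 5],
  ],
)

```text
clock: 4.85
eef_pos: [479.9, -225.4, 55.2]
tcp_rot: [-3.141, -0.0, 1.109]
contact_force: [-3.3, 1.4, 10.7]
opening: 0.156
```

Run:
```python
from rig import *
s=sense(); print(s['tcp_rot'],s['eef_pos'],s['contact_force'],s['wrist_torque'],s['opening'])
```

```text
[-3.14093158e+00 -1.56659093e-04  1.10885357e+00] [ 479.93196113 -225.36132805   55.16634249] [-3.32813969  1.43313752 10.72670659] [0.45632862 0.72500007 0.02290601] 0.15648341989439754
```

Emit:
play_rows(
  moves=[
    [[0, 0, 0], [0, 0, -0.03], 5],
    [[0, 0, 0], [0, 0, -0.03], 5],
    [[0, 0, 0], [0, 0, -0.02], 5],
    [[0, 0, 0], [0, 0, -0.02], 5],
    [[0, 0, 0], [0, 0, 0], 5],
    [[0, 0, 0], [0, 0, 0], 5],
  ],
)

```text
clock: 5.45
eef_pos: [479.8, -225.3, 55.1]
tcp_rot: [-3.141, -0.001, 1.205]
contact_force: [-4.2, 2.2, 10.3]
opening: 0.155
```

Run:
```python
from rig import *
s=sense(); print(s['tcp_rot'],s['eef_pos'],s['contact_force'],s['wrist_torque'],s['opening'])
```

```text
[-3.14072930e+00 -5.10990243e-04  1.20549700e+00] [ 479.80942398 -225.2756894    55.1346053 ] [-4.20176485  2.18808902 10.30634594] [ 0.36672505  0.80922409 -0.61200327] 0.1550466139339513
```

The torque rose to 0.61 N m at yaw about 1.2, so the clamp is at its stop. I'll release, rise and turn for the block.

Emit:
play_rows(
  moves=[
    [[0, 0, 0], [0, 0, 0], 60],
    [[0, 0, 0], [0, 0, 0], 60],
    [[0, 0, 0], [0, 0, 0], 60],
    [[0, 0, 0], [0, 0, 0], 60],
    [[0, 0, -0.01], [0, 0, 0], 60],
    [[0, 0, -0.02], [0, 0, 0], 60],
    [[0, 0, -0.03], [0, 0, 0], 60],
    [[0, 0, -0.03], [0, 0, 0], 60],
    [[0, 0, -0.03], [0, 0, 0], 60],
    [[0, 0, 0], [0, 0, 0.14], 60],
    [[0, 0, 0], [0, 0, 0.14], 60],
    [[0, 0, 0], [0, 0, 0.14], 60],
    [[0, 0, 0], [0, 0, 0.14], 60],
    [[0, 0, 0], [0, 0, 0.14], 60],
    [[0, 0, 0], [0, 0, 0.14], 60],
    [[0, 0, 0], [0, 0, 0.14], 60],
    [[0, 0, 0], [0, 0, 0.14], 60],
    [[0, 0, 0], [0, 0, 0.14], 60],
    [[0, 0, 0], [0, 0, 0.114], 60],
  ],
)

```text
clock: 7.35
eef_pos: [480.3, -225.6, 175.0]
tcp_rot: [3.141, -0.0, -0.173]
contact_force: [-0.1, -0.3, -0.1]
opening: 0.597
```

Run:
```python
from h import *
from rig import *
import time
s=sense(); print(s['eef_pos'],s['tcp_rot'],s['qvel'].round(3))
f=grab_frame('wrist');pickle.dump(f,open('w2.pkl','wb'))
F=[541.45,-236.35,-.169]
q=proj(f,P(F,[[x,y,35] for x in(-4.5,4.5) for y in(-17.5,17.5)])); print(q.round(1))
a=1.35;print('arm tip',proj(f,P(F,[[-62+80*np.cos(a),80*np.sin(a),43]])).round(1))
k=2;u0,v0=160,80
I=cv2.resize(f['pixels'][v0:v0+260,u0:u0+320],None,fx=k,fy=k,interpolation=cv2.INTER_CUBIC)
cv2.imwrite('pics/w2.png',I[:,:,::-1]); print(delta(s,P(F,[[0,0,100]])[0],[np.pi,0,-.169]))
```

```text
[ 480.30722352 -225.63059047  174.98669987] [ 3.14148095e+00 -4.21278796e-04 -1.72825515e-01] [-0.00e+00  0.00e+00  0.00e+00 -1.00e-03  0.00e+00  1.11e+00]
[[339.9 158.2]
 [296.2 158.4]
 [340.  146.6]
 [296.  146.8]]
arm tip [[221.9 209.8]]
(array([62.,  0., 75.]), array([ 0.   , -0.   , -0.004]))
```

View pics/w2.png

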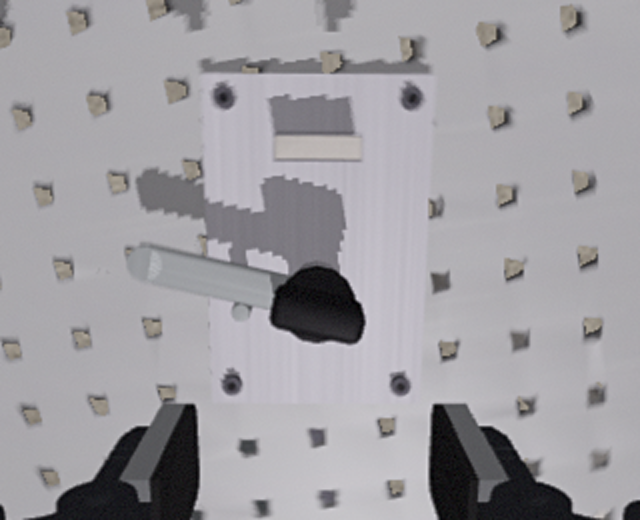

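The clamp stands open against the pin: arm at crop (140–280, 265–290), pin at (241,311). The block top at crop (274–361, 135–160) is within about 1 px of the prediction. I'll move over it and descend.

Emit:
play_rows(
  moves=[
    [[0.0205, 0, 0], [0, 0, -0.002], 52],
    [[0.0205, 0, 0], [0, 0, -0.002], 52],
    [[0.0205, 0.0003, 0], [0, 0, 0], 52],
    [[0, 0, 0.04], [0, 0, 0], 52],
    [[0, 0, 0.04], [0, 0, 0], 52],
    [[0, 0, 0.03], [0, 0, 0], 52],
    [[0, 0, 0.02], [0, 0, 0], 52],
    [[0, 0, 0], [0, 0, 0], 52],
    [[0, 0, 0], [0, 0, 0], 52],
  ],
)

```text
clock: 8.3
eef_pos: [541.1, -236.1, 44.9]
tcp_rot: [-3.142, 0.0, -0.162]
contact_force: [-0.2, -0.2, -0.2]
opening: 0.522
```

Run:
```python
from h import *
from rig import *
s=sense(); print(s['eef_pos'],s['tcp_rot'],s['contact_force'],s['opening'])
F=[541.45,-236.35,-.169]
print(delta(s,P(F,[[-.5,0,12]])[0],[np.pi,0,-.169]))
f=grab_frame('wrist');pickle.dump(f,open('w3.pkl','wb'))
q=proj(f,P(F,[[x,y,35] for x in(-4.5,4.5) for y in(-17.5,17.5)])); print(q.round(1))
I=cv2.resize(f['pixels'][140:440,120:520],None,fx=1.5,fy=1.5,interpolation=cv2.INTER_CUBIC)
cv2.imwrite('pics/w3.png',I[:,:,::-1])
```

```text
[ 541.14145767 -236.1442916    44.86607513] [-3.14157396e+00  7.03747861e-05 -1.61918996e-01] [-0.17878276 -0.17519787 -0.22984087] 0.5218941071570701
(array([-0.2,  0.2, 32.9]), array([-0.   ,  0.   ,  0.007]))
[[355.6 298.9]
 [282.9 298.4]
 [356.3 281.4]
 [282.6 281. ]]
```

View pics/w3.png

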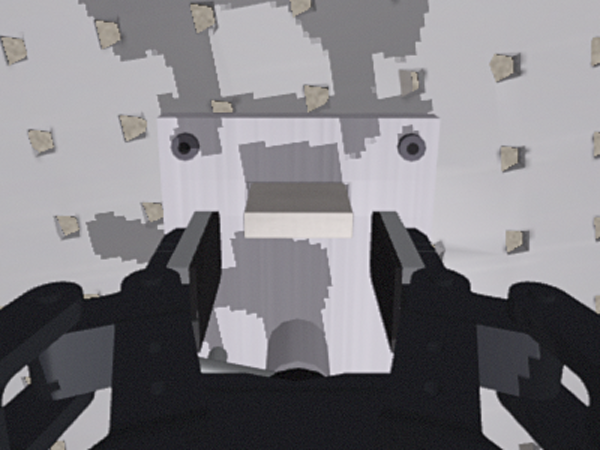

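The block top at crop (245–352, 211–237) lies on the predicted outline and between the pads. I'll descend 33 mm and close.

Emit:
play_rows(
  moves=[
    [[-0.0002, 0.0002, 0.01], [0, 0, 0.007], 52],
    [[0, 0, 0.01], [0, 0, 0], 52],
    [[0, 0, 0.008], [0, 0, 0], 52],
    [[0, 0, 0.005], [0, 0, 0], 52],
    [[0, 0, 0], [0, 0, 0], 52],
    [[0, 0, 0], [0, 0, 0], 52],
  ],
  squeeze=50,
)

```text
clock: 8.95
eef_pos: [540.6, -236.2, 11.1]
tcp_rot: [-3.141, 0.0, -0.17]
contact_force: [1.1, -0.3, -0.3]
opening: 0.523
```

Emit:
play_rows(
  moves=[
    [[0, 0, 0], [0, 0, 0], 45],
    [[0, 0, 0], [0, 0, 0], 38],
    [[0, 0, 0], [0, 0, 0], 30],
    [[0, 0, 0], [0, 0, 0], 30],
    [[0, 0, 0], [0, 0, 0], 30],
    [[0, 0, 0], [0, 0, 0], 30],
    [[0, 0, 0], [0, 0, 0], 30],
  ],
)

```text
clock: 9.65
eef_pos: [541.1, -236.3, 11.8]
tcp_rot: [3.141, -0.001, -0.17]
contact_force: [-0.1, 0.4, 6.0]
opening: 0.393
```

The block is gripped: the opening is 33.4 mm, reading slightly low as it did on the knob. Lift.

Emit:
play_rows(
  moves=[
    [[0, 0, -0.004], [0, 0, 0], 30],
    [[0, 0, -0.008], [0, 0, 0], 30],
    [[0, 0, -0.015], [0, 0, 0], 30],
    [[0, 0, -0.02], [0, 0, 0], 30],
    [[0, 0, -0.03], [0, 0, 0], 30],
    [[0, 0, -0.03], [0, 0, 0], 30],
    [[0, 0, -0.03], [0, 0, 0], 30],
    [[0, 0, -0.03], [0, 0, 0], 30],
    [[0, 0, -0.03], [0, 0, 0], 30],
    [[0, 0, 0], [0, 0, 0], 30],
    [[0, 0, 0], [0, 0, 0], 30],
  ],
)

```text
clock: 10.75
eef_pos: [540.9, -236.3, 209.7]
tcp_rot: [3.141, -0.002, -0.17]
contact_force: [-0.3, -0.6, -0.4]
opening: 0.399
```

```bash
cat >> h.py <<'E'
def view(yaw): # tool rotation for presenting
    c,s=np.cos(yaw),np.sin(yaw);h=np.sqrt(3)/2
    vx=np.array([h*c,h*s,.5]);vy=np.array([-s,c,0]);vz=np.cross(vx,vy)
    return Ro.from_matrix(np.c_[vx,-vy,-vz])
E
python3 - <<'E'
from h import *
from rig import *
s=sense();print(s['eef_pos'],s['tcp_rot'],s['opening'],s['contact_force'])
R=view(.24); p=np.array([520,22,215])+8.5*R.as_matrix()[:,2]
print(p,delta(s,p,R)); print('yaw',delta(s,p,[np.pi,0,.24]))
a=dict(s);a['tcp_rot']=np.array([np.pi,0,.24]);print('tilt',delta(a,p,R)[1])
E
```

```text
[ 540.92428757 -236.31697843  209.73589795] [ 3.14102311e+00 -2.17486585e-03 -1.70226643e-01] 0.3990602186798063 [-0.29199118 -0.58499866 -0.36503043]
[524.12818639  23.01023616 207.63878407] (array([ -60.5, -252.7,    1.8]), array([ 0.108,  0.514, -0.4  ]))
yaw (array([ -60.5, -252.7,    1.8]), array([ 0.001, -0.002, -0.41 ]))
tilt [0.    0.524 0.   ]
```

Emit:
play_rows(
  moves=[
    [[-0.0076, -0.0316, 0], [0, 0, 0], 30],
    [[-0.0076, -0.0316, 0], [0, 0, 0], 30],
    [[-0.0076, -0.0316, 0], [0, 0, 0], 30],
    [[-0.0076, -0.0316, 0], [0, 0, 0], 30],
    [[-0.0076, -0.0316, 0], [0, 0, 0], 30],
    [[-0.0076, -0.0316, 0], [0, 0, 0], 30],
    [[-0.0076, -0.0316, 0], [0, 0, 0], 30],
    [[-0.0076, -0.0316, 0], [0, 0, 0], 30],
    [[0, 0, 0], [0, 0, -0.137], 30],
    [[0, 0, 0], [0, 0, -0.137], 30],
    [[0, 0, 0], [0, 0, -0.137], 30],
    [[0, 0, 0], [0, 0.1, 0], 30],
    [[0, 0, 0], [0, 0.1, 0], 30],
    [[0, 0, 0], [0, 0.1, 0], 30],
    [[0, 0, 0], [0, 0.1, 0], 30],
    [[0, 0, 0], [0, 0.1, 0], 30],
    [[0, 0, 0], [0, 0.024, 0], 30],
    [[0, 0, 0], [0, 0, 0], 30],
    [[0, 0, 0], [0, 0, 0], 30],
    [[0, 0, 0], [0, 0, 0], 30],
  ],
)

```text
clock: 12.75
eef_pos: [524.0, 23.3, 208.3]
tcp_rot: [3.142, -0.523, 0.241]
contact_force: [-0.8, 0.5, -0.6]
opening: 0.398
```

Run:
```python
from h import *
from rig import *
s=sense();print(s['eef_pos'],s['tcp_rot'],s['opening'])
f=grab_frame('wrist');pickle.dump((f,s),open('w4.pkl','wb'));cv2.imwrite('pics/w4.png',f['pixels'][:,:,::-1])
G=[787.4,86.2,.242]
print(proj(f,P(G,[[50,50,14],[50,-50,14],[-50,-50,14],[-50,50,14],[0,0,334],[-82,0,242]])).round())
R=RT(s['tcp_rot']);B=s['eef_pos']+R.apply([[x,y,-8.5+z] for x in(-4.5,4.5) for y in(-17.5,17.5) for z in(-15,15)]);print('block',proj(f,B).round())
```

```text
[524.00897245  23.33600807 208.30788819] [ 3.14155675 -0.52333793  0.24116059] 0.39803788895035364
[[ 278.   51.]
 [ 359.   51.]
 [ 362.  122.]
 [ 276.  122.]
 [ 325. -660.]
 [ 322.  -92.]]
block [[274. 336.]
 [281. 302.]
 [364. 336.]
 [355. 302.]
 [273. 315.]
 [281. 285.]
 [365. 315.]
 [356. 284.]]
```

View pics/w4.png

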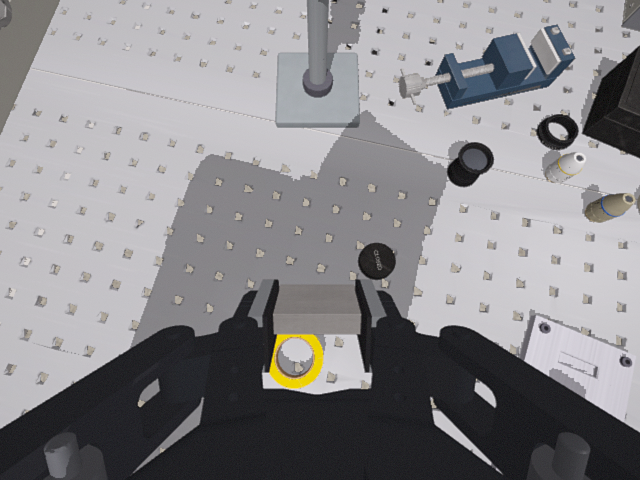

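The wrist view shows the foot at (277–360, 53–127) and the block between the pads at (274–361, 284–333). I'll enlarge both to refine.

Run:
```python
from h import *
I=pickle.load(open('w4.pkl','rb'))[0]['pixels']
c=lambda u,v,w,h:cv2.resize(I[v:v+h,u:u+w],None,fx=4,fy=4,interpolation=cv2.INTER_CUBIC)
a=np.hstack([c(270,45,95,90),c(265,270,105,90)]);a=cv2.convertScaleAbs(a,alpha=1.3)
cv2.imwrite('pics/w4c.png',a[:,:,::-1])
```

```text
(no output)
```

View pics/w4c.png

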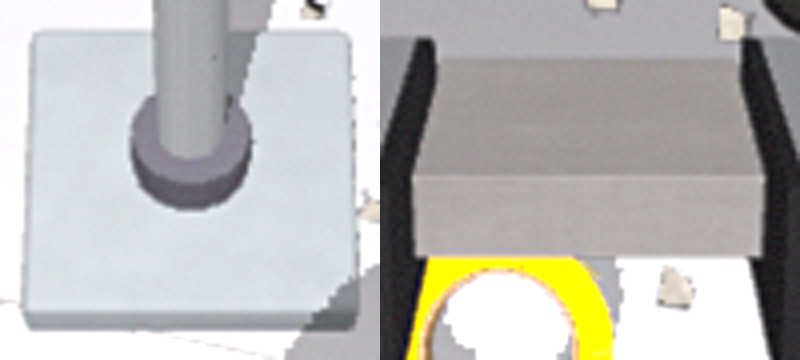

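Run:
```python
from h import *
T=pickle.load(open('top.pkl','rb'));S=pickle.load(open('scene.pkl','rb'));W,s=pickle.load(open('w4.pkl','rb'))
t4=lambda a:np.array([(190+x/4-.4,130+y/4-.4) for x,y in a]); s4=lambda a:np.array([(150+(x-400)/4-.4,170+y/4-.4) for x,y in a])
tp=t4([(297,126),(330,298),(165,336),(127,62)]); sp=s4([(762,477),(482,530),(512,28)])
wp=np.array([(270+x/4-.4,45+y/4-.4) for x,y in[(30,31),(352,31),(358,309),(24,311)]])
wX=np.array([[50,50,14],[50,-50,14],[-50,-50,14],[-50,50,14.]])
tX=np.array([[50,-50,14],[-50,-50,14],[-50,50,14],[0,0,334.]]); sX=np.array([[-50,-50,14],[50,50,14],[0,0,334.]])
q=lambda p,w:np.r_[w[0]*(proj(T,P(p,tX))-tp).ravel(),w[1]*(proj(S,P(p,sX))-sp).ravel(),w[2]*(proj(W,P(p,wX))-wp).ravel()]
for w in((0,0,1),(1,1,0),(1,1,1),(1,1,2)):
    o=least_squares(q,[788,87,.2],args=(w,));L=P(o.x,[[-82,0,242],[-195,0,178]]);print(w,o.x.round(3),L.round(1).tolist(),o.fun.round(1)[-8:])
R=RT(s['tcp_rot'])
bp=np.array([(265+(x-380)/4-.4,270+y/4-.4) for x,y in[(412,176),(764,176),(762,256),(415,256),(437,58),(742,57)]])
bX=np.array([[4.5,-17.5,-15],[4.5,17.5,-15],[-4.5,17.5,-15],[-4.5,-17.5,-15],[4.5,-17.5,15],[4.5,17.5,15.]])
f=lambda p:(proj(W,s['eef_pos']+R.apply(p[:3]+Ro.from_rotvec(np.r_[0,p[3:],0][:3] if len(p)>3 else [0,0,0]).apply(bX)))-bp).ravel()
for p0 in([0,0,-8.5],[0,0,-8.5,0]):
    o=least_squares(f,p0);print('block in tool',o.x.round(2),o.fun.round(1))
```

```text
(0, 0, 1) [7.86166e+02 8.76320e+01 2.42000e-01] [[706.6, 68.0, 242.0], [596.8, 40.9, 178.0]] [-0.2 -0.6  0.  -0.7  1.3  0.7 -1.1  0.3]
(1, 1, 0) [7.87414e+02 8.61730e+01 2.42000e-01] [[707.8, 66.5, 242.0], [598.1, 39.4, 178.0]] [ 0. -0.  0. -0.  0.  0.  0. -0.]
(1, 1, 1) [7.86639e+02 8.70860e+01 2.43000e-01] [[707.0, 67.4, 242.0], [597.4, 40.2, 178.0]] [ 0.3 -0.8  0.5 -1.   1.9  0.5 -0.5  0.1]
(1, 1, 2) [7.86332e+02 8.74420e+01 2.42000e-01] [[706.7, 67.8, 242.0], [597.0, 40.7, 178.0]] [-0.  -1.4  0.4 -1.6  3.   1.3 -1.8  0.6]
block in tool [-1.48 -0.77 -4.17] [-0.3 -0.2  0.7 -0.2  0.4  0.2 -0.3  0.3  1.3 -0.2 -1.8  0. ]
block in tool [-1.49 -0.77 -4.16  0.  ] [-0.3 -0.1  0.7 -0.2  0.4  0.2 -0.3  0.3  1.3 -0.2 -1.8 -0. ]
```

Vision puts the block 4 mm farther along the tool than the kinematics do. I'll check whether the pre-grasp picture, where the block's height is known, shows the same bias.

Run:
```python
from h import *
W=pickle.load(open('w3.pkl','rb')); g=cv2.cvtColor(W['pixels'],cv2.COLOR_RGB2GRAY).astype(float)
W4,s=pickle.load(open('w4.pkl','rb')); g4=cv2.cvtColor(W4['pixels'],cv2.COLOR_RGB2GRAY).astype(float)
def edges(row):
    d=np.abs(np.diff(row)); i=np.argsort(d)[-6:]; return sorted((i+.5).tolist()),d[i].round()
for v in(285,290,295): r=g[v,265:375];d=np.diff(r);i=np.where(abs(d)>12)[0];print('w3 row',v,[(265+k+.5,d[k].round()) for k in i])
for u in(300,320,340): r=g[265:310,u];d=np.diff(r);i=np.where(abs(d)>8)[0];print('w3 col',u,[(265+k+.5,d[k].round()) for k in i])
for v in(318,326,332): r=g4[v,260:375];d=np.diff(r);i=np.where(abs(d)>12)[0];print('w4 row',v,[(260+k+.5,d[k].round()) for k in i])
F=[541.45,-236.35,-.169]
print('w3 pred',proj(W,P(F,[[x,y,35] for x in(-4.5,0,4.5) for y in(-17.5,17.5)])).round(1).tolist())
for z in (-8.5,-4.2):
  R=RT(s['tcp_rot']);print('w4 pred',z,proj(W4,s['eef_pos']+R.apply([[x,y,z-15] for x in(-4.5,4.5) for y in(-17.5,17.5)])).round(1).tolist())
```

```text
w3 row 285 [(np.float64(265.5), np.float64(78.0)), (np.float64(266.5), np.float64(98.0)), (np.float64(281.5), np.float64(-35.0)), (np.float64(282.5), np.float64(30.0)), (np.float64(354.5), np.float64(-27.0)), (np.float64(355.5), np.float64(15.0)), (np.float64(366.5), np.float64(-81.0)), (np.float64(367.5), np.float64(-92.0)), (np.float64(368.5), np.float64(-31.0)), (np.float64(369.5), np.float64(14.0)), (np.float64(373.5), np.float64(36.0))]
w3 row 290 [(np.float64(265.5), np.float64(61.0)), (np.float64(266.5), np.float64(127.0)), (np.float64(281.5), np.float64(-25.0)), (np.float64(282.5), np.float64(17.0)), (np.float64(354.5), np.float64(-23.0)), (np.float64(355.5), np.float64(13.0)), (np.float64(366.5), np.float64(-94.0)), (np.float64(367.5), np.float64(-93.0)), (np.float64(368.5), np.float64(-17.0))]
w3 row 295 [(np.float64(265.5), np.float64(48.0)), (np.float64(266.5), np.float64(112.0)), (np.float64(267.5), np.float64(29.0)), (np.float64(275.5), np.float64(-53.0)), (np.float64(276.5), np.float64(-20.0)), (np.float64(282.5), np.float64(68.0)), (np.float64(283.5), np.float64(16.0)
[... 1294 characters left out ...]
oat64(272.5), np.float64(53.0)), (np.float64(273.5), np.float64(47.0)), (np.float64(359.5), np.float64(-41.0)), (np.float64(360.5), np.float64(-57.0)), (np.float64(361.5), np.float64(-22.0)), (np.float64(370.5), np.float64(44.0)), (np.float64(371.5), np.float64(37.0))]
w4 row 332 [(np.float64(272.5), np.float64(43.0)), (np.float64(273.5), np.float64(71.0)), (np.float64(359.5), np.float64(-62.0)), (np.float64(360.5), np.float64(-53.0))]
w3 pred [[355.6, 298.9], [282.9, 298.4], [355.9, 290.2], [282.8, 289.8], [356.3, 281.4], [282.6, 281.0]]
w4 pred -8.5 [[273.5, 336.4], [364.0, 336.3], [272.7, 315.3], [364.9, 315.2]]
w4 pred -4.2 [[274.8, 330.6], [362.6, 330.5], [274.1, 310.0], [363.4, 310.0]]
```

Emit:
play_rows(
  moves=[
    [[0, 0, 0], [0, 0, 0], 30],
    [[0, 0, 0], [0, 0, 0], 30],
    [[0, 0, 0], [0, 0, 0], 30],
    [[0, 0, 0], [0, 0, 0], 30],
    [[0, 0, 0], [0, 0, 0], 30],
    [[0, 0, 0], [0, 0, 0], 30],
    [[0, 0, 0], [0, 0, 0], 30],
    [[0, 0, 0], [0, 0, 0], 30],
    [[0, 0, 0], [0, 0, 0], 30],
    [[0, 0, 0], [0, 0, 0], 30],
  ],
)

```text
clock: 13.8
eef_pos: [523.6, 23.2, 208.3]
tcp_rot: [-3.142, -0.524, 0.241]
contact_force: [-0.3, -0.3, -0.7]
opening: 0.397
```

Run:
```python
from h import *
from rig import *
W4,s4=pickle.load(open('w4.pkl','rb'));f=grab_frame('wrist');s=sense();pickle.dump((f,s),open('w5.pkl','wb'))
a=cv2.cvtColor(W4['pixels'],cv2.COLOR_RGB2GRAY).astype(np.float32);b=cv2.cvtColor(f['pixels'],cv2.COLOR_RGB2GRAY).astype(np.float32)
for n,(u,v,w,h) in dict(block=(272,284,90,50),foot=(270,45,95,90)).items():
    print(n,cv2.phaseCorrelate(a[v:v+h,u:u+w],b[v:v+h,u:u+w]))
for u in(300,320,340):
    for g in(a,b):
        r=np.diff(g[275:345,u]);i=np.where(abs(r)>8)[0];print(u,[(275+k+.5,int(r[k])) for k in i])
print(s['eef_pos'],s['opening'])
# block height from scene/top cameras vs prediction
```

```text
block ((8.873437072054458e-05, 0.00534136274040975), 0.9996816541883681)
foot ((0.1591211126269343, -0.08262176817363809), 1.0024599428530092)
300 [(np.float64(284.5), -12), (np.float64(313.5), 16), (np.float64(333.5), 30), (np.float64(334.5), 19), (np.float64(335.5), -32), (np.float64(338.5), 13), (np.float64(339.5), 23)]
300 [(np.float64(283.5), -10), (np.float64(313.5), 17), (np.float64(333.5), 29), (np.float64(334.5), 26), (np.float64(336.5), -45), (np.float64(337.5), 25), (np.float64(338.5), 12), (np.float64(339.5), 20)]
320 [(np.float64(283.5), -9), (np.float64(284.5), -11), (np.float64(313.5), 17), (np.float64(333.5), -13), (np.float64(334.5), 9), (np.float64(341.5), 11), (np.float64(343.5), 30)]
320 [(np.float64(283.5), -12), (np.float64(313.5), 16), (np.float64(333.5), -16), (np.float64(334.5), 14), (np.float64(338.5), -10), (np.float64(339.5), 12), (np.float64(341.5), 25), (np.float64(343.5), 42)]
340 [(np.float64(283.5), -10), (np.float64(284.5), -10), (np.float64(313.5), 19), (np.float64(333.5), 30), (np.float64(334.5), 36), (np.float64(336.5), -15), (np.float64(338.5), -18), (np.float64(342.5), -9)]
340 [(np.float64(284.5), -14), (np.float64(313.5), 19), (np.float64(333.5), 30), (np.float64(334.5), 37), (np.float64(337.5), -29), (np.float64(343.5), -16)]
[523.57992773  23.25316323 208.28446342] 0.393559320682064
```

Run:
```python
from h import *
W3=pickle.load(open('w3.pkl','rb'));W4,s=pickle.load(open('w4.pkl','rb'));F=[541.45,-236.35,-.169]
R=RT(s['tcp_rot'])
pt=lambda x,y,z,p:s['eef_pos']+R.apply(np.array([p[0]+x,p[1]+y,p[2]+z]))
def f4(p,th=0):
    q=[Ro.from_rotvec([0,th,0]).apply(v) for v in((4.5,0,15),(4.5,0,-15),(-4.5,0,-15))]
    return [proj(W4,pt(*v,[p[0],0,p[1]]))[0,1]-m for v,m in zip(q,(284.1,313.6,334.0))]
for th in(-.03,0,.03):
    o=least_squares(f4,[0,-8.5],args=(th,));print('w4 v-only x,z',o.x.round(2),o.fun.round(2),th)
# lateral
print('w4 centre u',(272.8+360.9)/2,'pred y=0',proj(W4,pt(4.5,0,-13,[0,0,-8.5]))[0])
# w3: fixture block shift dx,dy,dz in fixture frame
def f3(p):
    g=lambda x,y:proj(W3,P(F,[[x+p[0],y+p[1],35+p[2]]]))[0]
    return [g(4.5,0)[1]-281.5,g(-4.5,0)[1]-298.6,g(0,17.5)[0]-282.3,g(0,-17.5)[0]-354.9]
o=least_squares(f3,[0,0,0]);print('w3 fixture-frame shift',o.x.round(2),o.fun.round(2))
```

```text
w4 v-only x,z [ 0.32 -8.25] [ 0.36 -0.69  0.4 ] -0.03
w4 v-only x,z [-1.71 -3.89] [-0.01  0.01 -0.01] 0
w4 v-only x,z [-3.79  0.55] [-0.31  0.66 -0.41] 0.03
w4 centre u 316.85 pred y=0 [318.75856549 312.76649851]
w3 fixture-frame shift [-0.61  0.34 -1.23] [-0.09  0.09  0.02 -0.02]
```

The block isn't drifting. The depth ambiguity (tool z −8.2 by kinematics, −3.9 by vision) can be settled by touching the block gently on a free patch of bench with the tool vertical. I'll find a patch.

Run:
```python
from h import *
from rig import *
T=pickle.load(open('top.pkl','rb'))
for n,p in dict(spot=(312,350),tape=(265,325),cap=(294,275)).items(): print(n,back(T,p,0).round())
s=sense(); p=back(T,(312,350),0); p[2]=60
a=dict(s);a['tcp_rot']=np.array([np.pi,0,.241]);print(delta(a,p,[np.pi,0,.241]))
```

```text
spot [430. -70.   0.]
tape [483.  36.   0.]
cap [595. -26.   0.]
(array([-113. ,   68.6,  148.3]), array([0., 0., 0.]))
```

Emit:
play_rows(
  moves=[
    [[0, 0, 0], [0, -0.131, 0], 30],
    [[0, 0, 0], [0, -0.131, 0], 30],
    [[0, 0, 0], [0, -0.131, 0], 30],
    [[0, 0, 0], [0, -0.131, 0], 30],
    [[-0.0285, 0.017, 0], [0, 0, 0], 30],
    [[-0.0285, 0.017, 0], [0, 0, 0], 30],
    [[-0.0285, 0.017, 0], [0, 0, 0], 30],
    [[-0.0285, 0.017, 0], [0, 0, 0], 30],
    [[0, 0, 0.03], [0, 0, 0], 30],
    [[0, 0, 0.04], [0, 0, 0], 30],
    [[0, 0, 0.04], [0, 0, 0], 30],
    [[0, 0, 0.038], [0, 0, 0], 30],
    [[0, 0, 0.02], [0, 0, 0], 30],
    [[0, 0, 0.01], [0, 0, 0], 30],
    [[0, 0, 0], [0, 0, 0], 30],
    [[0, 0, 0], [0, 0, 0], 30],
  ],
)

```text
clock: 15.45
eef_pos: [429.8, -70.1, 31.0]
tcp_rot: [3.141, -0.001, 0.241]
contact_force: [-0.2, 0.1, -1.1]
opening: 0.395
```

Emit:
play_rows(
  moves=[
    [[0, 0, 0.01], [0, 0, 0], 30],
    [[0, 0, 0.006], [0, 0, 0], 30],
    [[0, 0, 0.002], [0, 0, 0], 30],
    [[0, 0, 0], [0, 0, 0], 30],
  ],
)

```text
clock: 15.85
eef_pos: [428.9, -69.9, 12.1]
tcp_rot: [-3.141, 0.0, 0.241]
contact_force: [0.2, -0.4, -0.6]
opening: 0.397
```

Emit:
play_rows(
  moves=[
    [[0, 0, 0.001], [0, 0, 0], 30],
    [[0, 0, 0.001], [0, 0, 0], 30],
    [[0, 0, 0], [0, 0, 0], 30],
  ],
)

```text
clock: 16.15
eef_pos: [429.1, -70.0, 10.3]
tcp_rot: [3.142, -0.0, 0.241]
contact_force: [-0.1, 0.2, -0.2]
opening: 0.398
```

Emit:
play_rows(
  moves=[
    [[0, 0, 0.001], [0, 0, 0], 30],
    [[0, 0, 0], [0, 0, 0], 30],
  ],
)

```text
clock: 16.35
eef_pos: [429.1, -70.0, 9.3]
tcp_rot: [3.142, -0.0, 0.241]
contact_force: [0.1, 0.6, -1.0]
opening: 0.397
```

Emit:
play_rows(
  moves=[
    [[0, 0, 0.0007], [0, 0, 0], 30],
    [[0, 0, 0], [0, 0, 0], 30],
  ],
)

```text
clock: 16.55
eef_pos: [429.1, -70.0, 8.5]
tcp_rot: [-3.142, 0.0, 0.241]
contact_force: [0.1, 0.5, -1.0]
opening: 0.397
```

Emit:
play_rows(
  moves=[
    [[0, 0, 0.0007], [0, 0, 0], 30],
    [[0, 0, 0], [0, 0, 0], 30],
  ],
)

```text
clock: 16.75
eef_pos: [429.1, -70.0, 7.8]
tcp_rot: [-3.142, 0.0, 0.241]
contact_force: [0.8, -0.5, -0.8]
opening: 0.391
```

Emit:
play_rows(
  moves=[
    [[0, 0, 0.0006], [0, 0, 0], 30],
    [[0, 0, 0], [0, 0, 0], 30],
  ],
)

```text
clock: 16.95
eef_pos: [429.1, -70.0, 7.2]
tcp_rot: [-3.142, 0.0, 0.241]
contact_force: [0.3, 0.3, 0.1]
opening: 0.389
```

Emit:
play_rows(
  moves=[
    [[0, 0, 0.0005], [0, 0, 0], 30],
    [[0, 0, 0], [0, 0, 0], 30],
  ],
)

```text
clock: 17.15
eef_pos: [429.1, -70.0, 6.8]
tcp_rot: [3.142, -0.0, 0.241]
contact_force: [-0.2, 0.2, -0.6]
opening: 0.395
```

Emit:
play_rows(
  moves=[
    [[0, 0, 0.0004], [0, 0, 0], 30],
    [[0, 0, 0], [0, 0, 0], 30],
  ],
)

```text
clock: 17.35
eef_pos: [429.2, -70.0, 6.7]
tcp_rot: [3.142, -0.0, 0.241]
contact_force: [-1.7, 0.6, 7.8]
opening: 0.396
```

Contact came at TCP z 6.75, so the block centre is at tool z −8.25. That confirms the kinematics, and the wrist-camera depth was biased. Back up to the tilted retreat pose.

Emit:
play_rows(
  moves=[
    [[0, 0, -0.005], [0, 0, 0], 30],
    [[0, 0, -0.02], [0, 0, 0], 30],
    [[0, 0, -0.04], [0, 0, 0], 30],
    [[0, 0, -0.04], [0, 0, 0], 30],
    [[0, 0, -0.04], [0, 0, 0], 30],
    [[0, 0, -0.04], [0, 0, 0], 30],
    [[0, 0, -0.018], [0, 0, 0], 30],
    [[0.0285, -0.017, 0], [0, 0, 0], 30],
    [[0.0285, -0.017, 0], [0, 0, 0], 30],
    [[0.0285, -0.017, 0], [0, 0, 0], 30],
    [[0.0285, -0.017, 0], [0, 0, 0], 30],
    [[0, 0, 0], [0, 0.131, 0], 30],
    [[0, 0, 0], [0, 0.131, 0], 30],
    [[0, 0, 0], [0, 0.131, 0], 30],
    [[0, 0, 0], [0, 0.131, 0], 30],
    [[0, 0, 0], [0, 0, 0], 30],
    [[0, 0, 0], [0, 0, 0], 30],
    [[0, 0, 0], [0, 0, 0], 30],
  ],
)

```text
clock: 19.15
eef_pos: [525.2, 23.3, 210.5]
tcp_rot: [3.141, -0.524, 0.241]
contact_force: [-0.1, 0.2, -1.1]
opening: 0.398
```

```bash
cat >> h.py <<'E'
def goal():
    R=view(.242); return np.array([597.4,40.2,178])+8.25*R.as_matrix()[:,2],R
E
python3 - <<'E'
from h import *
from rig import *
s=sense();p,R=goal();print(s['eef_pos'],s['tcp_rot'],p,delta(s,p,R))
W4,s4=pickle.load(open('w4.pkl','rb'));f=grab_frame('wrist')
a=cv2.cvtColor(W4['pixels'],cv2.COLOR_RGB2GRAY).astype(np.float32);b=cv2.cvtColor(f['pixels'],cv2.COLOR_RGB2GRAY).astype(np.float32)
for u,v,w,h in((285,290,60,40),(272,284,90,50)): print(cv2.phaseCorrelate(a[v:v+h,u:u+w],b[v:v+h,u:u+w]))
E
```

```text
[525.1715269   23.30536083 210.49458842] [ 3.14127841 -0.52351278  0.24125495] [601.40480009  41.18853491 170.85529042] (array([48. ,  0.8, 73.5]), array([ 0.001,  0.   , -0.001]))
((-0.0796759512053491, -0.07546879352114644), 0.8415322041511536)
((0.08914304324806466, 0.08809953096087142), 0.982444692823622)
```

Emit:
play_rows(
  moves=[
    [[0.008, 0.0001, 0.0122], [0, 0, 0], 30],
    [[0.008, 0.0001, 0.0122], [0, 0, 0], 30],
    [[0.008, 0.0001, 0.0122], [0, 0, 0], 30],
    [[0.008, 0.0001, 0.0122], [0, 0, 0], 30],
    [[0.008, 0.0002, 0.0122], [0, 0, 0], 30],
    [[0.008, 0.0002, 0.0125], [0, 0, -0.001], 30],
    [[0, 0, 0], [0, 0, 0], 30],
    [[0, 0, 0], [0, 0, 0], 30],
    [[0, 0, 0], [0, 0, 0], 30],
    [[0, 0, 0], [0, 0, 0], 30],
    [[0, 0, 0], [0, 0, 0], 30],
  ],
)

```text
clock: 20.3
eef_pos: [599.7, 41.1, 170.2]
tcp_rot: [3.141, -0.524, 0.242]
contact_force: [0.6, 0.5, -0.7]
opening: 0.396
```

Run:
```python
from h import *
from rig import *
s=sense();p,R=goal();print(s['eef_pos'],s['tcp_rot'],delta(s,p,R),s['contact_force'],s['opening'],abs(s['qvel']).max())
T=grab_frame('top');S=grab_frame('scene')
B=s['eef_pos']+RT(s['tcp_rot']).apply([[0,0,-8.25]]);L=[[707,67.4,242]]
for n,f in(('t',T),('s',S)):print(n,proj(f,np.r_[B,L]).round(1).tolist())
b,l=proj(T,np.r_[B,L]).astype(int);c=lambda I,u,v,w,h:cv2.resize(I[v:v+h,u:u+w],None,fx=4,fy=4,interpolation=cv2.INTER_CUBIC)
bs,ls=proj(S,np.r_[B,L]).astype(int)
o1=(b[0]-50,b[1]-105);o2=(bs[0]-65,bs[1]-95);print(o1,o2)
cv2.imwrite('pics/fin.png',np.hstack([c(T['pixels'],*o1,95,150),c(S['pixels'],*o2,105,150)])[:,:,::-1])
f=grab_frame('wrist');cv2.imwrite('pics/finw.png',f['pixels'][:,:,::-1]);pickle.dump((T,S,f,s),open('fin.pkl','wb'))
```

```text
[599.67708797  41.08627063 170.17470439] [ 3.14098622 -0.524362    0.24185412] (array([1.8, 0.3, 0.3]), array([ 0.001, -0.001, -0.   ])) [ 0.5617347   0.50371415 -0.66902221] 0.3957115369727284 0.0043193061582389655
t [[256.6, 271.1], [239.6, 205.9]]
s [[288.1, 288.1], [226.4, 235.8]]
(np.int64(206), np.int64(166)) (np.int64(223), np.int64(193))
```

View pics/fin.png

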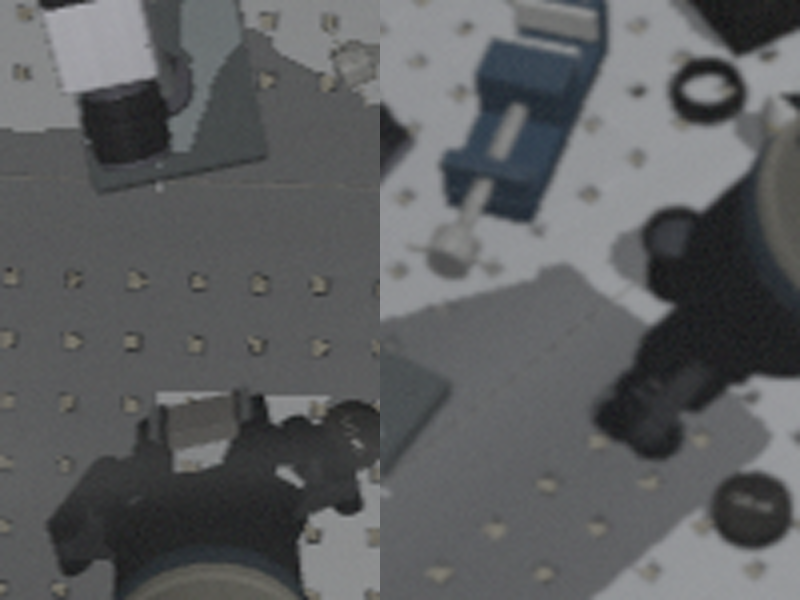

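View pics/finw.png

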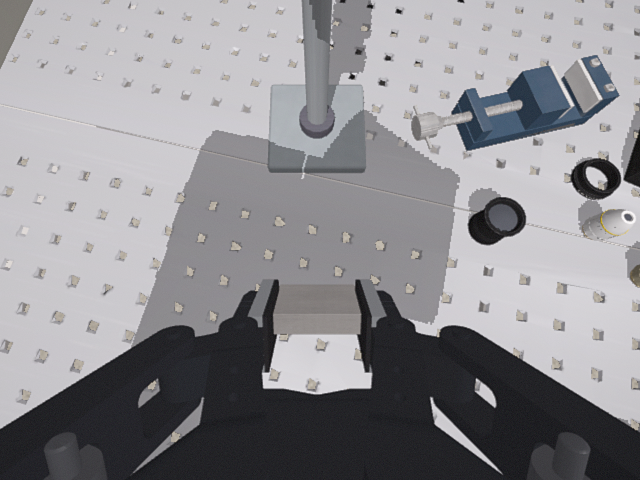

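The top view shows the block at crop (165–238, 397–447), centred on the prediction of (203,420). The gripper is well clear of the camera, and the wrist view shows the block seated upright between the pads. I'll nudge the last 2 mm and settle.

Emit:
play_rows(
  moves=[
    [[0.0018, -0.0004, 0.0003], [0, 0, 0], 30],
    [[0, 0, 0], [0, 0, 0], 30],
    [[0, 0, 0], [0, 0, 0], 30],
    [[0, 0, 0], [0, 0, 0], 30],
    [[0, 0, 0], [0, 0, 0], 30],
    [[0, 0, 0], [0, 0, 0], 30],
    [[0, 0, 0], [0, 0, 0], 30],
    [[0, 0, 0], [0, 0, 0], 30],
    [[0, 0, 0], [0, 0, 0], 30],
    [[0, 0, 0], [0, 0, 0], 30],
  ],
)

```text
clock: 21.45
eef_pos: [601.4, 42.0, 170.4]
tcp_rot: [3.141, -0.524, 0.242]
contact_force: [-0.2, 0.3, -0.4]
opening: 0.399
```

Run:
```python
from h import *
from rig import *
s=sense();p,R=goal();print(s['eef_pos'],s['tcp_rot'],delta(s,p,R),s['contact_force'],s['opening'],abs(s['qvel']).max())
if np.abs(delta(s,p,R)[0]).max()<1.5: print('off',sign_off())
```

```text
[601.38422402  41.95571932 170.39226666] [ 3.1410496  -0.52397251  0.24193736] (array([ 0.1,  0.8, -0.5]), array([ 0.001, -0.   , -0.   ])) [-0.21543245  0.34387227 -0.43559206] 0.3990312175296859 0.0029097096691445396
the job is handed in; nothing more can be done
off None
```

The clamp is open against its stop, and the gripper is holding the block still at the camera's working point. The job was handed in at about 21.5 s.

- **Clamp:** I turned the knob anticlockwise until the wrist torque rose to 0.6 N m at the stop, then let go. A picture afterwards showed the arm swung clear against the pin.
- **Block position:** I gripped the block by its narrow ends. It stands within about 1 mm and 0.001 rad of the computed viewing pose. About 0.8 mm of that is a deliberate sideways nudge towards where the top view put the lens axis. The contact force is near zero and the arm is still.
- **Surroundings:** The arm did not touch the camera, its stand or the bystanders.

**Checks that disagreed:**
- **Block depth in the grip:** The wrist camera put the block about 4 mm deeper than the arm's position readings did. I touched the block lightly on a free patch of bench (about 8 N), which agreed with the arm's readings, so I used those.
- **Camera stand position:** The wrist camera and the two fixed cameras differed by about 1.5 mm. I used a middle value, so the block may be off the true lens axis by a millimetre or two.

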